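Hang the hook-on bin on the desk rail

TASK

Pick up the small blue bin by its dark grip and hang it on the aluminium desk rail, bin on the robot's side: lift its hook over the rail's front lip, lower it gently onto the orange strip inside the channel, and slide it along with light pressure until the hook drops through the notch in the strip and the bin hangs fully home. Never push it against the rail with more than 20 N, let go of it at the end, and leave the other things on the desk where they are.

Things in the scene. Friction and masses are not known exactly. Their poses are not given: they have to be found in the camera images.
- bin: Loose blue open bin, 56 x 60 x 60 mm (x, y, z), 0.09 to 0.18 kg, upright on the desk. Origin: centre of its underside; z up; +x points out of its back, where the hook is. A back plate (rear face x = 28 mm) rises to z = 85 mm; on it a dark steel bridge runs backwards (x = 23 to 44, y = +-15, z = 85 to 93 mm), ending in the hook's tongue and carrying the grip.
- hook_tip (a point): Middle of the rounded tip of the hook's tongue, at x = 40.5, y = 0, z = 59 mm of the bin; axes as the bin's. The tongue hangs from the bridge's underside: 26 mm long, 5 mm thick (x), 20 mm wide (y). The open gap between it and the back plate is 10 mm.
- grip_top (a point): Middle of the top of the bin's dark grip, at x = 33.5, y = 0, z = 137 mm of the bin; axes as the bin's. The grip is an upright block 19 mm in x, 14 mm in y, 44 mm tall: grasp it from above across its 14 mm (fingers closing along the bin's y), fingertips no more than 42 mm below its top.
- rail: Aluminium channel rail, 270 mm long, open at the top, on a fixed stand. Origin: middle of the channel at the height of the front lip's top (140 mm over the desk); y along the rail, +x away from the robot, z up. Channel 11 mm wide. Front wall = anti-jump lip, x = -9.5 to -5.5, top z = 0; rear wall x = 5.5 to 9.5, top z = 4; both down to z = -50 mm.
- strip_level (a point): Point in the middle of the rail's channel at the height of the orange strip's top, z = -14 mm of the rail; axes as the rail's. The strip runs at least 70 mm to either side and has one notch, 24 mm long along y, open down to z = -46 mm. Where the notch is is NOT measured: its centre lies anywhere from 30 mm short of this point (-y) to 30 mm past it (+y).
- home_level (a point): Point in the middle of the channel, z = -26 mm of the rail: the height of the hook's tip when fully home, bridge resting on the lip, back plate leaning on the rail's front. Beside the notch the bridge stays 12 mm above the lip. The rail is sprung: it gives 1 mm downward per 3 N (up to 14 mm) and 1 mm lengthwise per 6 N (up to 8 mm), and springs back; the strip is clamped in it.
- calculator: White pocket calculator lying on the desk, 140 x 70 x 14 mm, loose; origin under its centre. Bystander.
- ink_bottle: Square dark blue ink bottle with black cap, 54 x 54 x 62 mm, loose; origin under its centre. Bystander.
- notepad: Pad of yellow notes, 50 x 76 x 13 mm, loose; origin under its centre. Bystander.

How it is judged:
By the outcome, as a careful person would: the job done as asked, in the order asked, and still so for the second after the job is handed in, with the robot touching nothing.
It also fails if it takes over 69 s, if anything falls off the work surface, if the arm or the gripper's body presses on something with over 40 N, if the wrist force passes 120 N, or if a joint passes its speed limit or range.

ROBOT

A 6-joint arm with a two-finger parallel gripper is mounted at the origin on a cart in front of the work surface, level with it; the furniture and walls round the work are solid. World frame = base frame: x ahead of the robot, y to its left, z up, the work surface at z = 0. Lengths are in m, angles in rad, forces in N, time in s.
With the tool pointing down it reaches from about 0.35 to 0.975 m from the base axis. Payload 17.4 kg.
Tool frame: the origin (TCP) lies at the very end of the fingers, on their centre line; the grasp point (between the pads) lies 19 mm behind it; y points along the fingers, z is the direction in which the jaws open and shut, and the axes are right-handed (so a half turn about y gives the same grasp; the last joint's range is limited). The gripper opens to 85 mm and grips with 20 to 120 N. Pads are 22 mm wide; open, the fingers measure 114 mm over their backs; the gripper's body (76 mm by 85 mm) begins 54 mm behind the grasp point. The pads swing forward as they close: fully open they stand 13 mm farther back than shut.
Start: joints at [-1.308, 0.116, 1.442, -0, 1.584, -0.038], TCP at [0.2, -0.645, 0.208] pointing down, gripper open.
Joint ranges: [-2.83, 2.83], [-0.83, 2.19], [0.07, 2.5], [-1.14, 4.28], [0.01, 3], [-2.97, 2.97]. Speed limits (rad/s): [1.89, 1.89, 2.22, 3.14, 3.14, 3.14].

INTERFACE

Orientations are given as a rotation vector (axis times angle).
In Python, from rig import robot, camera, outline_of gives the robot as it stands. The module is installed in compiled form; this text tells all that it offers.
- The arm moves only by the shell command python3 -m creep 'ROWS' [FORCE]. ROWS is JSON, one flat list of numbers, 7 for each row, row after row: the turn, a rotation vector about the tool's x, y, z in rad, then the shift along the tool's x, y, z in cm, then the opening, from 0 (shut) to 1 (fully open). A call has 1 to 10 rows; each row is the pose to reach, as a shift and turn from the pose commanded when the call began, along the tool's axes at that moment; what a row does not reach only later rows make up. A row lasts 1/8 s, in which the tool goes at most 62.5 mm and 10.7 degrees, less where a joint would pass 70% of its speed; a pose out of reach is approached as far as the arm can. A call with a gripper value outside its range is refused whole. The fingers move at their own pace and stop on an object; FORCE is the grip in N (left out, the last holds). Time passes only in rows, so rows that repeat a pose let the fingers close. It gives the time, the measured TCP pose, the force and the opening at its end, in the units of the state.
- robot.sense(): the state, without advancing time (a new reading comes with each control period).
- camera(name): name is "side" or "top"; returns a dict with "img" (384x512x3 uint8, blue, green, red), "vertical_fov" (degrees; the focal length in pixels is half the picture's height over the tangent of half this angle, whatever the lens; pixels are square), "cx", "cy" (the principal point, pixels), "cam_to_world" (4x4, takes a point from camera to world coordinates). Camera axes: x right, y down, z forward; pixel columns grow to the right and rows downward; lengths in m; the calibration is good to about 2 mm. A picture is of the moment at which its call begins. There is no depth.
- robot.finish_job(): hands the job in, once; it reports no verdict.
Trained networks look in a picture, given as the dict that the camera call returned (one of the last four; its "shot" number tells which), for a name from the list of things; names that differ only in an ending like _2 or _b are one class to them, and where a whole thing is asked for, a point or a joint stands for the part that bears it (a point fixed in the world has none). Each returns a list of dicts, best first, with "score" (0 to 1); they miss things now and then, are a little off and sometimes report something else, mostly with a low value. They report only what shows in the picture. A call takes as long as a camera call.
- outline_of(picture, thing): "region" (384x512 bool, what is visible of it) and "uv" ([column, row] in pixels, amid what is visible of it).
The state is a dict: "clock": time; "joints": joint angles; "joint_vel": joint speeds; "joint_torque": joint torques, N m; "tcp_pos": TCP position; "orientation": TCP orientation; "wrist_force": force on the tool from outside, world axes, zero at the start; "moment": the same for the moment, N m; "finger_gap": finger opening in m.
Only numpy, scipy, OpenCV 4.12 (cv2) and the standard library are available. Lean on these libraries where they do the work, as an engineer would, in place of code of your own. Each camera call takes 0.05 s, during which the arm holds its last target. There are 200 camera calls.

## Working session

There is one attempt and no reset: what is moved stays moved. The work goes in short steps, Python scripts to look and compute and a shell command to move; the robot and the scene stay as the last step left them, time stands still between calls to the robot, and variables do not carry over. Pictures are saved under pics/ and viewed, about 8 in all and at most 12, crops included, and the job is handed in when it is done.

```bash
mkdir -p pics
cat > h.py <<'E'
import numpy as np, cv2
from rig import robot, camera, outline_of
from scipy.spatial.transform import Rotation as R
def ray(p,uv):
    f=p["img"].shape[0]/2/np.tan(np.radians(p["vertical_fov"])/2)
    T=np.array(p["cam_to_world"]); d=T[:3,:3]@np.array([(uv[0]-p["cx"])/f,(uv[1]-p["cy"])/f,1.])
    return T[:3,3],d/np.linalg.norm(d)
def proj(p,X):
    f=p["img"].shape[0]/2/np.tan(np.radians(p["vertical_fov"])/2)
    T=np.array(p["cam_to_world"]); c=(np.atleast_2d(X)-T[:3,3])@T[:3,:3]
    return np.c_[p["cx"]+f*c[:,0]/c[:,2],p["cy"]+f*c[:,1]/c[:,2]]
def atz(p,uv,z):
    o,d=ray(p,uv); return o+d*(z-o[2])/d[2]
def tri(p,a,q,b):
    o1,d1=ray(p,a);o2,d2=ray(q,b)
    A=np.c_[d1,-d2]; s=np.linalg.lstsq(A,o2-o1,rcond=None)[0]
    x,y=o1+d1*s[0],o2+d2*s[1]; return (x+y)/2,np.linalg.norm(x-y)
E
python3 - <<'E'
from h import *
s=robot.sense(); print({k:np.round(v,3) for k,v in s.items()}); print(R.from_rotvec(s["orientation"]).as_matrix().round(3))
P={n:camera(n) for n in("side","top")}
for n,p in P.items():
    cv2.imwrite(f"pics/{n}0.png",p["img"]); print(n,p["vertical_fov"],p["cx"],p["cy"],np.round(p["cam_to_world"],3).tolist())
    for t in("bin","grip_top","hook_tip","rail","strip_level","calculator","ink_bottle","notepad"):
        try:
            for o in outline_of(p,t)[:2]:
                m=o["region"]; ys,xs=np.nonzero(m); print(n,t,round(o["score"],2),np.round(o["uv"],1),m.sum(),xs.min(),xs.max(),ys.min(),ys.max())
        except Exception as e: print(n,t,e)
E
```

```text
{'clock': np.float64(0.0), 'joints': array([-1.308,  0.116,  1.442, -0.   ,  1.584, -0.038]), 'joint_vel': array([-0.002, -0.   ,  0.001,  0.001, -0.002, -0.001]), 'joint_torque': array([-1.0000e-03, -7.3199e+01, -6.3249e+01, -0.0000e+00,  6.0000e-03,
        0.0000e+00]), 'tcp_pos': array([ 0.2  , -0.644,  0.208]), 'orientation': array([-0.312,  2.061, -2.058]), 'wrist_force': array([0.225, 0.602, 0.571]), 'moment': array([-0.007, -0.013, -0.025]), 'finger_gap': np.float64(0.085)}
[[-0.955 -0.     0.296]
 [-0.296  0.001 -0.955]
 [-0.    -1.    -0.001]]
side 45.87208313602486 248.20575639423433 189.0479463428117 [[-0.973, -0.135, 0.185, 0.269], [-0.229, 0.521, -0.822, 1.198], [0.015, -0.843, -0.538, 0.922], [0.0, 0.0, 0.0, 1.0]]
side bin 0.79 [283.4 189.8] 551 273 295 164 205
side grip_top 0.8 [282.4 190. ] 570 273 295 164 205
side hook_tip 0.6 [283.8 189.7] 556 274 295 164 205
side rail 0.94 [219.6 197.6] 507 211 226 168 229
side strip_level 0.67 [219.9 200.3] 504 211 226 168 229
side calculator 0.58 [246.6 309. ] 1089 217 272 291 328
side ink_bottle 0.59 [265.6 162.7] 245 258 273 153 171
side notepad 0.65 [266.2 261.5] 377 253 279 254 276
top 56.40674596605815 255.58300284936175 189.9681483767192 [[-0.001, -0.992, 0.122, 0.394], [-1.0, -0.001, -0.011, -0.011], [0.011, -0.122, -0.992, 1.318], [0.0, 0.0, 0.0, 1.0]]
top bin 0.89 [302.7 221.1] 382 289 309 205 228
top grip_top 0.7 [298.9 218.5] 311 289 308 206 227
top hook_tip 0.69 [298.7 218.3] 321 290 308 206 228
top rail 0.66 [243.3 167.5] 704 199 281 153 175
top strip_level 0.69 [241.1 162.5] 656 200 281 154 175
top strip_level 0.33 [353.5 187.8] 276 345 363 180 195
top calculator 0.77 [149.9 215.6] 794 131 161 195 237
top ink_bottle 0.77 [353.9 189. ] 258 346 362 180 195
top ink_bottle 0.7 [246.2 162.6] 614 201 281 153 173
top notepad 0.71 [196.3 222.5] 288 185 207 212 229
```

Run:
```python
import cv2
a=cv2.imread("pics/side0.png"); b=cv2.imread("pics/top0.png")
cv2.imwrite("pics/s1.png",cv2.resize(a[140:240,190:320],None,fx=6,fy=6,interpolation=cv2.INTER_CUBIC))
cv2.imwrite("pics/t1.png",cv2.resize(b[140:240,190:320],None,fx=6,fy=6,interpolation=cv2.INTER_CUBIC))
```

```text
(no output)
```

View pics/s1.png

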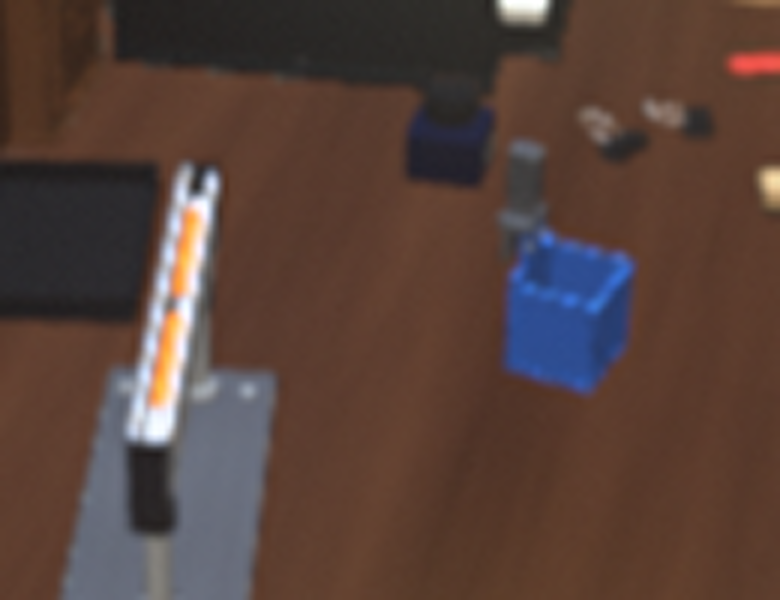

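View pics/t1.png

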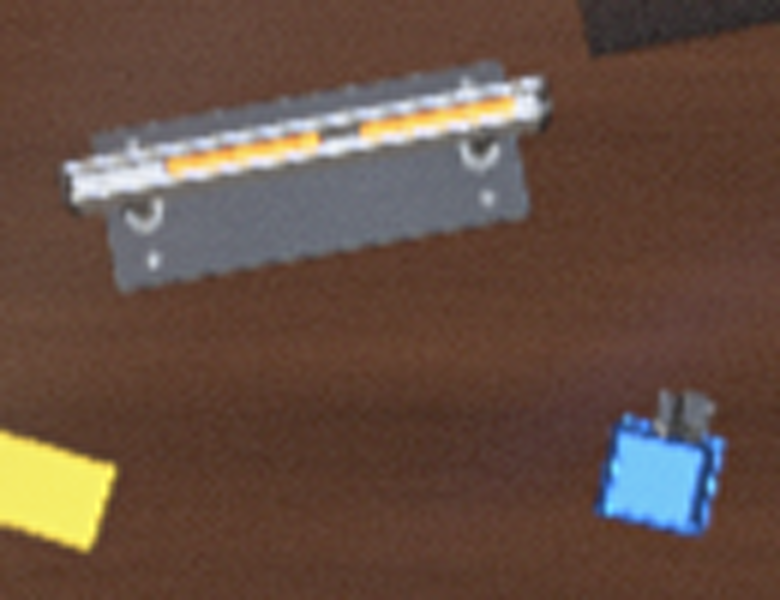

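The side and top crops show the bin (blue, top ~(300,218)) with its grip and hook facing the rail. The rail's ends are at about top (203,171) and (279,156). The orange strip has one dark gap, at about top (247,162) and side (219,190), which is probably the notch.

```bash
cat > fit.py <<'E'
from h import *
from scipy.optimize import minimize, differential_evolution
S=4
def box(x0,x1,y0,y1,z0,z1): return np.array([[x,y,z] for x in(x0,x1) for y in(y0,y1) for z in(z0,z1)])/1000.
def place(V,q,z=0):
    c,s=np.cos(q[2]),np.sin(q[2]); return V@np.array([[c,s,0],[-s,c,0],[0,0,1]])+[q[0],q[1],z]
def render(p,boxes,q,win,z=0):
    u0,u1,v0,v1=win; m=np.zeros(((v1-v0)*S,(u1-u0)*S),np.uint8)
    for V in boxes:
        uv=(proj(p,place(V,q,z))+0.5-[u0,v0])*S*16
        cv2.fillConvexPoly(m,cv2.convexHull(np.round(uv).astype(np.int32)),255,shift=4)
    m=cv2.GaussianBlur(m,(0,0),S*.6)
    return cv2.resize(m,(u1-u0,v1-v0),interpolation=cv2.INTER_AREA)/255.
def fit(items,q0,boxes,z=0,span=(.03,.03,.4)):
    def cost(q): return sum(np.abs(render(p,boxes,q,w,z)-M[w[2]:w[3],w[0]:w[1]]).sum() for p,M,w in items)
    b=[(a-s,a+s) for a,s in zip(q0,span)]
    r=differential_evolution(cost,b,seed=1,maxiter=60,popsize=12,tol=1e-5); return r.x,r.fun
BOX=[box(-28,28,-30,30,0,60),box(24,28,-15,15,60,85)]
DARK=[box(23,44,-15,15,85,93),box(24,43,-7,7,93,137),box(38,43,-10,10,59,85)]
E
python3 - <<'E'
from fit import *
P={n:camera(n) for n in("side","top")}; s,t=P["side"],P["top"]
def sat(img,k):
    i=img.astype(float);B,G,Rr=i[...,0],i[...,1],i[...,2]
    return np.clip((B-Rr-15)/60,0,1) if k=="blue" else np.clip((B-Rr+25)/25,0,1) if k=="nb" else ((Rr-B>90)&(Rr>180)).astype(float)
ws=(266,302,156,212); wt=(282,316,198,234)
for nm,it in (("both",[(s,sat(s["img"],"nb"),ws),(t,sat(t["img"],"nb"),wt)]),("top",[(t,sat(t["img"],"nb"),wt)]),("side",[(s,sat(s["img"],"nb"),ws)])):
    print("bin",nm,fit(it,[.33,-.16,-.15],BOX+DARK,span=(.08,.08,.4)), sum(x[1][x[2][2]:x[2][3],x[2][0]:x[2][1]].sum() for x in it))
# rail: orange pixels at z=.126
for n,p in P.items():
    m=sat(p["img"],"o")*0
    i=p["img"].astype(float); m=((i[...,2]-i[...,0]>80)&(i[...,2]>150)&(i[...,1]>70))
    win=(195,290,145,180) if n=="top" else (205,232,160,235)
    mm=np.zeros_like(m); mm[win[2]:win[3],win[0]:win[1]]=m[win[2]:win[3],win[0]:win[1]]
    ys,xs=np.nonzero(mm); X=np.array([atz(p,(u,v),.126) for u,v in zip(xs,ys)])
    vx,vy,x0,y0=cv2.fitLine(X[:,:2].astype(np.float32),cv2.DIST_HUBER,0,.001,.001).ravel()
    if vy<0:vx,vy=-vx,-vy
    l=(X[:,:2]-[x0,y0])@[vx,vy]; l.sort(); g=np.diff(l); k=g.argmax()
    print(n,len(l),"yaw",np.arctan2(-vx,vy),"pt",x0,y0,"ends",l[0],l[-1],"gap",l[k],l[k+1],"gapc",[x0+vx*(l[k]+l[k+1])/2,y0+vy*(l[k]+l[k+1])/2])
# rail whole by white mask
it=[]
for p,w in((t,(190,292,142,186)),(s,(204,234,160,240))):
    i=p["img"].astype(float); M=np.clip((i.max(2)-120)/60,0,1)
    it.append((p,M,w))
TOP=[box(-9.5,9.5,-135,135,-6,0)]
for nm,z in(("both",it),("top",it[:1]),("side",it[1:])): print("rail",nm,fit(z,[.49,.03,-.17],TOP,z=.14,span=(.05,.05,.35)))
E
```

```text
bin both (array([ 0.30620841, -0.10752823, -0.21256243]), np.float64(1089.92)) 1089.92
bin top (array([ 0.30620841, -0.10752823, -0.21256243]), np.float64(407.04)) 407.04
bin side (array([ 0.29918993, -0.13428745, -0.29318061]), np.float64(682.88)) 682.88
side 74 yaw 0.18402155 pt 0.6327216 0.017513251 ends -0.1035834212411058 0.08885719174736084 gap -0.020207738330430464 0.0037447170088302814 gapc [np.float64(0.634227843383044), np.float64(0.009420722807189166)]
top 121 yaw 0.18417534 pt 0.6360906 0.007575735 ends -0.09890860741221752 0.0976848535251298 gap -0.01230376417319028 0.014330995232087647 gapc [np.float64(0.6359049472898014), np.float64(0.008572207841565762)]
rail both (array([ 0.50827443,  0.04515774, -0.1058007 ]), np.float64(978.2833333333333))
rail top (array([ 0.50827443,  0.03386021, -0.1058007 ]), np.float64(589.9499999999999))
rail side (array([ 0.50827443,  0.03386021, -0.1058007 ]), np.float64(388.33333333333337))
```

Run:
```python
from fit import *
P={n:camera(n) for n in("side","top")}; s,t=P["side"],P["top"]
b0=tri(t,(298,219),s,(285,194)); print("bin approx",b0)
ws=(266,302,156,212); wt=(282,316,198,234)
nb=lambda p:np.clip((p["img"][...,0].astype(float)-p["img"][...,2]+25)/25,0,1)
it=[(s,nb(s),ws),(t,nb(t),wt)]
q0=[b0[0][0],b0[0][1],-.15]
for nm,x in (("both",it),("top",it[1:]),("side",it[:1])):
    print("bin",nm,fit(x,q0,BOX+DARK,span=(.06,.06,.4)), sum(x[1][x[2][2]:x[2][3],x[2][0]:x[2][1]].sum() for x in x))
it=[]
for p,w in((t,(190,292,142,186)),(s,(204,234,160,240))):
    i=p["img"].astype(float); it.append((p,np.clip((i.max(2)-130)/50,0,1),w))
TOP=[box(-9.5,9.5,-135,135,-4,0)]
for nm,z in(("both",it),("top",it[:1]),("side",it[1:])): print("rail",nm,fit(z,[.633,.02,.18],TOP,z=.14,span=(.04,.05,.15)))
for k in("calculator","ink_bottle","notepad"):
    print(k,atz(t,outline_of(t,k)[0]["uv"],.014))
```

```text
bin approx (array([ 0.44467854, -0.17842887,  0.02298636]), np.float64(0.006181115554913955))
bin both (array([ 0.44610865, -0.18066438, -0.25223805]), np.float64(230.0219607843137)) 1090.12
bin top (array([ 0.44662186, -0.18106145, -0.23646632]), np.float64(47.98901960784313)) 407.24
bin side (array([ 0.44545461, -0.18042022, -0.29360144]), np.float64(176.19058823529411)) 682.88
rail both (array([0.63127252, 0.02609084, 0.18468005]), np.float64(254.26156862745097))
rail top (array([0.63169841, 0.02725569, 0.18673059]), np.float64(151.3521568627451))
rail side (array([0.63097894, 0.01932299, 0.18192405]), np.float64(88.80745098039216))
calculator [0.46488924 0.36932382 0.014     ]
ink_bottle [ 0.55681007 -0.39586509  0.014     ]
notepad [0.43555629 0.19022018 0.014     ]
```

```bash
cat > go.py <<'E'
# go.py x y z yaw : needed turn/shift from the measured pose
import sys; from h import *
def need(x,y,z,a):
    s=robot.sense(); M=R.from_rotvec(s["orientation"]).as_matrix()
    c,n=np.cos(a),np.sin(a); T=np.c_[[-c,-n,0],[0,0,-1],[n,-c,0]]
    print("turn",R.from_matrix(M.T@T).as_rotvec().round(4),"shift cm",(100*M.T@(np.array([x,y,z])-s["tcp_pos"])).round(2),"gap",round(s["finger_gap"],4),"F",s["wrist_force"].round(2),"t",round(s["clock"],2))
if __name__=="__main__": need(*map(float,sys.argv[1:]))
E
python3 -m creep '[0,0.06,0,-4.5,0,-4,1, 0,0.12,0,-9,0,-8,1, 0,0.18,0,-13.5,0,-12,1, 0,0.24,0,-18,0,-16,1, 0,0.3,0,-22.5,0,-20,1, 0,0.36,0,-27,0,-24,1, 0,0.42,0,-31.5,0,-28,1, 0,0.48,0,-36,0,-32,1, 0,0.54,0,-40.1,0,-35.2,1, 0,0.54,0,-40.1,0,-35.2,1]'
python3 go.py .4785 -.189 .101 -.24
```

```text
clock: 2.5
tcp_pos: [0.48, -0.1871, 0.2084]
orientation: [-0.249, -2.097, 2.096]
wrist_force: [0.1, -0.2, 0.2]
finger_gap: 0.0851
turn [ 0.0004  0.0041 -0.0002] shift cm [ 0.1  10.74  0.22] gap 0.0851 F [ 0.11 -0.18  0.23] t 2.5
```

```bash
python3 -m creep '[0,0,0,0.1,3,0.2,1, 0,0,0,0.1,6,0.2,1, 0,0,0,0.1,9,0.2,1, 0,0,0,0.1,10.5,0.2,1, 0,0,0,0.1,10.7,0.2,1, 0,0,0,0.1,10.7,0.2,1, 0,0,0,0.1,10.7,0.2,0.5, 0,0,0,0.1,10.7,0.2,0.3]' 40
python3 go.py .4785 -.189 .101 -.24
python3 - <<'E'
from h import *
for n,w in(("side",(235,315,130,215)),("top",(260,340,180,250))):
    p=camera(n); a=p["img"][w[2]:w[3],w[0]:w[1]]; cv2.imwrite(f"pics/{n}2.png",a)
a,b=cv2.imread("pics/side2.png"),cv2.imread("pics/top2.png")
cv2.imwrite("pics/c2.png",np.hstack([cv2.resize(x,(390,400),interpolation=cv2.INTER_CUBIC) for x in(a,b)]))
E
```

```text
clock: 3.5
tcp_pos: [0.4775, -0.1915, 0.102]
orientation: [-0.253, -2.095, 2.095]
wrist_force: [-0.6, 0.2, -0.2]
finger_gap: 0.0516
turn [-0.0002  0.0008 -0.0009] shift cm [-0.04  0.1  -0.27] gap 0.0516 F [-0.56  0.17 -0.18] t 3.5
```

View pics/c2.png

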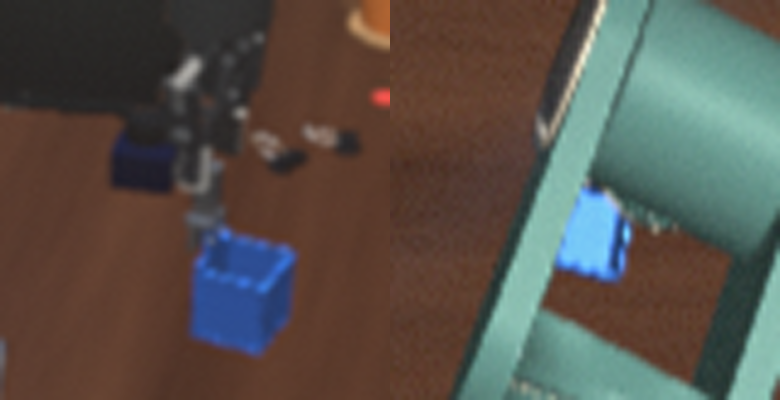

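The crop shows the fingers on either side of the dark grip, at about (205,185) in its left half, with the bin undisturbed. I'll close and lift.

```bash
python3 -m creep '[0,0,0,0,0,-0.2,0.2, 0,0,0,0,0,-0.2,0.1, 0,0,0,0,0,-0.2,0, 0,0,0,0,0,-0.2,0, 0,0,0,0,0,-0.2,0, 0,0,0,0,0,-0.2,0, 0,0,0,0,0,-0.2,0]' 60
python3 -m creep '[0,0,0,0,-0.5,0,0, 0,0,0,0,-2,0,0, 0,0,0,0,-5,0,0, 0,0,0,0,-9,0,0, 0,0,0,0,-13,0,0, 0,0,0,0,-15,0,0, 0,0,0,0,-15,0,0]'
python3 - <<'E'
from go import *
need(.48,-.19,.25,-.24)
p=camera("side"); s=robot.sense()
w=(235,315,100,195); print(s["tcp_pos"],s["wrist_force"])
cv2.imwrite("pics/s3.png",cv2.resize(p["img"][w[2]:w[3],w[0]:w[1]],None,fx=6,fy=6,interpolation=cv2.INTER_CUBIC))
E
```

```text
clock: 4.47
tcp_pos: [0.4779, -0.1895, 0.1016]
orientation: [-0.252, -2.095, 2.095]
wrist_force: [2.3, 2.6, 4.8]
finger_gap: 0.0124
clock: 5.35
tcp_pos: [0.478, -0.1896, 0.2522]
orientation: [-0.253, -2.095, 2.096]
wrist_force: [-0.6, 0.3, -0.7]
finger_gap: 0.012
turn [-0.0004  0.0007 -0.0016] shift cm [-0.21  0.23 -0.01] gap 0.012 F [-0.62  0.32 -0.73] t 5.35
[ 0.4776443  -0.1894695   0.25066052] [-0.36354011  0.55277335 -2.10480826]
```

View pics/s3.png

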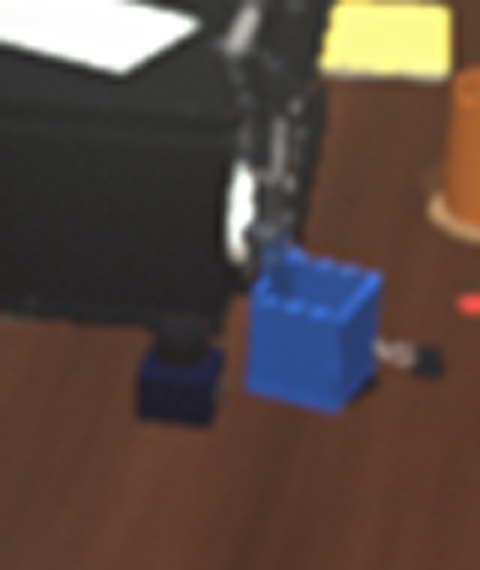

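The side crop shows the bin hanging upright from the gripper, clear of the ink bottle. Next I'll move it to a hover above the rail.

```bash
python3 -m creep '[0,-0.04,0,-0.8,0,-2.5,0, 0,-0.1,0,-1.7,0,-5.5,0, 0,-0.15,0,-2.7,0,-8.5,0, 0,-0.2,0,-3.7,0,-11.5,0, 0,-0.25,0,-4.8,0,-15,0, 0,-0.3,0,-6,0,-18.5,0, 0,-0.36,0,-7.2,0,-22,0, 0,-0.4,0,-8,0,-24.5,0, 0,-0.425,0,-8.5,0,-25.6,0, 0,-0.425,0,-8.5,0,-25.6,0]'
python3 go.py .6217 .039 .25 .185
python3 - <<'E'
from fit import *
s=robot.sense(); print(s["tcp_pos"].round(4))
P={n:camera(n) for n in("side","top")}
for n,p in P.items():
    i=p["img"].astype(float); M=np.clip((i[...,0]-i[...,2]-10)/50,0,1)
    o=outline_of(p,"bin"); print(n,o and (o[0]["score"],o[0]["uv"]))
    c=proj(p,[.592,.033,.18])[0].astype(int); w=(c[0]-30,c[0]+30,c[1]-30,c[1]+30); print(c)
    cv2.imwrite(f"pics/{n}4.png",cv2.resize(p["img"][c[1]-40:c[1]+40,c[0]-40:c[0]+40],(390,390),interpolation=cv2.INTER_CUBIC))
cv2.imwrite("pics/c4.png",np.hstack([cv2.imread(f"pics/{n}4.png") for n in P]))
E
```

```text
clock: 6.65
tcp_pos: [0.621, 0.0391, 0.2507]
orientation: [-0.199, 2.124, -2.124]
wrist_force: [-0.0, 0.2, -0.1]
finger_gap: 0.0121
turn [-0.      0.001   0.0009] shift cm [-0.07  0.07  0.02] gap 0.0121 F [-0.03  0.16 -0.12] t 6.65
[0.621  0.0391 0.2507]
side (0.82, [230.3, 179.8])
[229 181]
top (0.75, [237.3, 169.3])
[238 172]
```

View pics/c4.png

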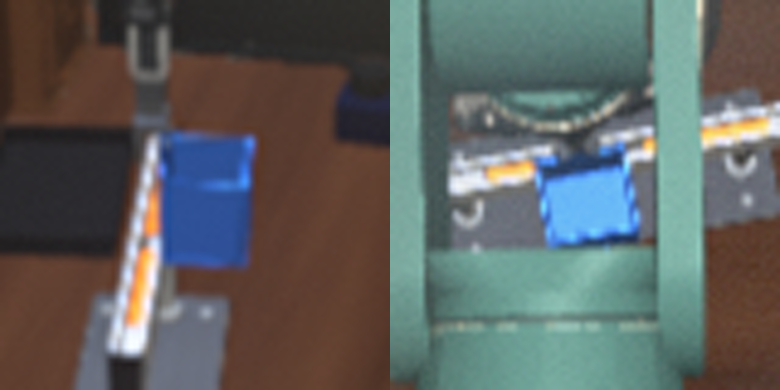

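The left half (side view) shows the bin in front of the rail and the notch gap at about (150,240). The right half (top view) shows the bin square to the rail on the robot's side. Now I'll measure the bin in the hand.

```bash
cat > inhand.py <<'E'
from fit import *
def run(zoff=-.101,yaw=.185,cams=("side","top"),dz=(0,)):
    tp=robot.sense()["tcp_pos"]; u=np.array([np.cos(yaw),np.sin(yaw)]); v=np.array([-u[1],u[0]])
    for n in cams:
        p=camera(n); i=p["img"].astype(float); M=np.clip((i[...,0]-i[...,2]-10)/50,0,1)
        q0=np.r_[tp[:2]-.0335*u,yaw]; c=proj(p,[*q0[:2],tp[2]+zoff+.03])[0].astype(int); w=(c[0]-22,c[0]+22,c[1]-22,c[1]+22)
        for d in dz:
            x,f=fit([(p,M,w)],q0,BOX,z=tp[2]+zoff+d,span=(.012,.012,.1)); e=x[:2]-q0[:2]
            print(n,"dz",d,"bin off in rail x,y mm",(1e3*e@u).round(2),(1e3*e@v).round(2),"yaw",x[2].round(3),"cost",f.round(1),M[w[2]:w[3],w[0]:w[1]].sum().round(1))
if __name__=="__main__": run(dz=(-.003,0,.003))
E
python3 inhand.py
```

```text
side dz -0.003 bin off in rail x,y mm -0.08 -6.0 yaw 0.247 cost 62.3 523.9
side dz 0 bin off in rail x,y mm -0.35 -0.99 yaw 0.24 cost 61.5 523.9
side dz 0.003 bin off in rail x,y mm -0.8 4.37 yaw 0.245 cost 60.6 523.9
top dz -0.003 bin off in rail x,y mm -2.95 0.68 yaw 0.142 cost 540.6 901.0
top dz 0 bin off in rail x,y mm -3.84 0.32 yaw 0.125 cost 539.5 901.0
top dz 0.003 bin off in rail x,y mm -3.8 0.52 yaw 0.142 cost 539.0 901.0
```

```bash
python3 -m creep '[0,0,0,0,1,0,0, 0,0,0,0,2.2,0,0, 0,0,0,0,3.4,0,0, 0,0,0,0,4.5,0,0, 0,0,0,0,5.3,0,0, 0,0,0,0,5.7,0,0, 0,0,0,0,5.7,0,0, 0,0,0,0,5.7,0,0]'
python3 go.py .621 .039 .168 .185
python3 -m creep '[0,0,0,0,0.2,0,0, 0,0,0,0,0.4,0,0, 0,0,0,0,0.6,0,0, 0,0,0,0,0.8,0,0, 0,0,0,0,1,0,0, 0,0,0,0,1.2,0,0, 0,0,0,0,1.4,0,0, 0,0,0,0,1.5,0,0, 0,0,0,0,1.5,0,0, 0,0,0,0,1.5,0,0]'
python3 go.py .621 .039 .168 .185
```

```text
clock: 7.95
tcp_pos: [0.6211, 0.0391, 0.1948]
orientation: [-0.197, 2.124, -2.124]
wrist_force: [-0.3, 0.5, 0.1]
finger_gap: 0.0121
turn [-0.0001  0.0007 -0.0007] shift cm [0.01 2.68 0.01] gap 0.0121 F [-0.32  0.52  0.08] t 7.95
clock: 9.2
tcp_pos: [0.621, 0.0391, 0.1794]
orientation: [-0.198, 2.124, -2.124]
wrist_force: [-0.4, -0.6, -1.1]
finger_gap: 0.0123
turn [-0.      0.0008 -0.0001] shift cm [0.   1.14 0.01] gap 0.0123 F [-0.37 -0.6  -1.11] t 9.2
```

```bash
python3 -m creep '[0,0,0,0,0.2,0,0, 0,0,0,0,0.4,0,0, 0,0,0,0,0.6,0,0, 0,0,0,0,0.8,0,0, 0,0,0,0,0.8,0,0]'
python3 -m creep '[0,0,0,0,0.1,0,0, 0,0,0,0,0.2,0,0, 0,0,0,0,0.3,0,0, 0,0,0,0,0.3,0,0]'
python3 go.py .621 .039 .168 .185
```

```text
clock: 9.82
tcp_pos: [0.6209, 0.0391, 0.1711]
orientation: [-0.198, 2.124, -2.124]
wrist_force: [0.2, 1.1, -1.5]
finger_gap: 0.0126
clock: 10.32
tcp_pos: [0.621, 0.0391, 0.1683]
orientation: [-0.198, 2.124, -2.124]
wrist_force: [-1.1, -1.0, -1.0]
finger_gap: 0.0121
turn [-0.      0.0008 -0.    ] shift cm [-0.    0.03  0.01] gap 0.0121 F [-1.09 -1.03 -1.05] t 10.32
```

```bash
python3 -m creep '[0,0,0,0,0.05,0,0, 0,0,0,0,0.1,0,0, 0,0,0,0,0.1,0,0, 0,0,0,0,0.1,0,0]'
python3 -m creep '[0,0,0,0,0.05,0,0, 0,0,0,0,0.1,0,0, 0,0,0,0,0.1,0,0, 0,0,0,0,0.1,0,0]'
```

```text
clock: 10.82
tcp_pos: [0.621, 0.0391, 0.1675]
orientation: [-0.198, 2.124, -2.124]
wrist_force: [-0.7, 0.6, 1.6]
finger_gap: 0.0121
clock: 11.32
tcp_pos: [0.621, 0.0391, 0.1665]
orientation: [-0.198, 2.124, -2.124]
wrist_force: [-0.5, 0.0, 5.1]
finger_gap: 0.0122
```

```bash
python3 -m creep '[0,0,0,0,0.05,0,0, 0,0,0,0,0.1,0,0, 0,0,0,0,0.1,0,0, 0,0,0,0,0.1,0,0]'
python3 go.py .621 .039 .168 .185
```

```text
clock: 11.82
tcp_pos: [0.6211, 0.0391, 0.1657]
orientation: [-0.197, 2.124, -2.124]
wrist_force: [-0.5, 0.2, 7.9]
finger_gap: 0.012
turn [-0.0001  0.0009 -0.0005] shift cm [ 0.01 -0.23  0.01] gap 0.012 F [-0.53  0.17  7.88] t 11.82
```

```bash
python3 -m creep '[0,0,0,0,-0.05,0.2,0, 0,0,0,0,-0.05,0.4,0, 0,0,0,0,-0.05,0.6,0, 0,0,0,0,-0.05,0.8,0, 0,0,0,0,-0.05,1,0, 0,0,0,0,-0.05,1.2,0, 0,0,0,0,-0.05,1.4,0, 0,0,0,0,-0.05,1.6,0, 0,0,0,0,-0.05,1.8,0, 0,0,0,0,-0.05,2,0]'
python3 go.py .6241 .0223 .168 .185
```

```text
clock: 13.08
tcp_pos: [0.6247, 0.0199, 0.166]
orientation: [-0.198, 2.125, -2.123]
wrist_force: [0.2, 3.8, 5.9]
finger_gap: 0.0124
turn [ 0.001   0.0011 -0.0006] shift cm [ 0.02 -0.2  -0.24] gap 0.0124 F [0.23 3.84 5.91] t 13.07
```

```bash
python3 -m creep '[0,0,0,0,0,0.1,0, 0,0,0,0,0,0.2,0, 0,0,0,0,0,0.3,0, 0,0,0,0,0,0.3,0]'
python3 -m creep '[0,0,0,0,0,0.1,0, 0,0,0,0,0,0.2,0, 0,0,0,0,0,0.2,0]'
python3 -m creep '[0,0,0,0,0,0.1,0, 0,0,0,0,0,0.2,0, 0,0,0,0,0,0.2,0]'
python3 go.py .6241 .0223 .168 .185
```

```text
clock: 13.58
tcp_pos: [0.6253, 0.017, 0.166]
orientation: [-0.198, 2.125, -2.123]
wrist_force: [-0.9, 3.9, 5.2]
finger_gap: 0.0124
clock: 13.95
tcp_pos: [0.6257, 0.015, 0.166]
orientation: [-0.198, 2.125, -2.123]
wrist_force: [0.1, 3.2, 5.2]
finger_gap: 0.0119
clock: 14.32
tcp_pos: [0.626, 0.013, 0.166]
orientation: [-0.198, 2.125, -2.123]
wrist_force: [-0.8, 3.6, 4.8]
finger_gap: 0.0122
turn [ 0.0009  0.001  -0.0006] shift cm [ 0.02 -0.2  -0.95] gap 0.0122 F [-0.77  3.61  4.78] t 14.32
```

```bash
python3 -m creep '[0,0,0,0,0,0.1,0, 0,0,0,0,0,0.2,0, 0,0,0,0,0,0.2,0]'
python3 -m creep '[0,0,0,0,0,0.05,0, 0,0,0,0,0,0.1,0, 0,0,0,0,0,0.1,0]'
```

```text
clock: 14.7
tcp_pos: [0.6264, 0.011, 0.166]
orientation: [-0.198, 2.125, -2.123]
wrist_force: [-1.0, 2.8, 5.7]
finger_gap: 0.0123
clock: 15.08
tcp_pos: [0.6266, 0.0101, 0.166]
orientation: [-0.198, 2.125, -2.123]
wrist_force: [0.0, 2.4, 5.2]
finger_gap: 0.012
```

```bash
python3 -m creep '[0,0,0,0,0,0.05,0, 0,0,0,0,0,0.1,0, 0,0,0,0,0,0.1,0]'
python3 -m creep '[0,0,0,0,0,0.05,0, 0,0,0,0,0,0.1,0, 0,0,0,0,0,0.1,0]'
```

```text
clock: 15.45
tcp_pos: [0.6267, 0.0091, 0.1659]
orientation: [-0.198, 2.125, -2.123]
wrist_force: [-0.8, 3.2, 5.3]
finger_gap: 0.0121
clock: 15.82
tcp_pos: [0.6269, 0.0077, 0.1658]
orientation: [-0.198, 2.124, -2.124]
wrist_force: [0.4, 2.7, 4.7]
finger_gap: 0.0119
```

```bash
python3 -m creep '[0,0,0,0,0,0.05,0, 0,0,0,0,0,0.1,0, 0,0,0,0,0,0.1,0]'
python3 -m creep '[0,0,0,0,0,0.05,0, 0,0,0,0,0,0.1,0, 0,0,0,0,0,0.1,0]'
```

```text
clock: 16.2
tcp_pos: [0.6268, 0.0063, 0.1651]
orientation: [-0.199, 2.124, -2.125]
wrist_force: [0.5, 0.3, -1.4]
finger_gap: 0.0125
clock: 16.58
tcp_pos: [0.6272, 0.0056, 0.1657]
orientation: [-0.198, 2.124, -2.124]
wrist_force: [0.0, 0.1, -0.3]
finger_gap: 0.0121
```

```bash
python3 -m creep '[0,0,0,0,0,0.05,0, 0,0,0,0,0,0.1,0, 0,0,0,0,0,0.1,0]'
python3 -m creep '[0,0,0,0,0,0.05,0, 0,0,0,0,0,0.1,0, 0,0,0,0,0,0.1,0]'
```

```text
clock: 16.95
tcp_pos: [0.6274, 0.0047, 0.1658]
orientation: [-0.198, 2.124, -2.124]
wrist_force: [0.7, -0.0, -1.0]
finger_gap: 0.0124
clock: 17.32
tcp_pos: [0.6276, 0.0037, 0.1658]
orientation: [-0.198, 2.124, -2.124]
wrist_force: [0.0, -0.5, -0.9]
finger_gap: 0.0121
```

The force dropped, so the tongue is in the notch. I'll centre it and lower.

```bash
python3 -m creep '[0,0,0,0,0,-0.08,0, 0,0,0,0,0.1,-0.08,0, 0,0,0,0,0.2,-0.08,0, 0,0,0,0,0.3,-0.08,0, 0,0,0,0,0.3,-0.08,0]'
python3 -m creep '[0,0,0,0,0.1,0,0, 0,0,0,0,0.2,0,0, 0,0,0,0,0.3,0,0, 0,0,0,0,0.3,0,0]'
```

```text
clock: 17.95
tcp_pos: [0.6274, 0.0045, 0.1627]
orientation: [-0.198, 2.124, -2.124]
wrist_force: [0.4, 0.3, -1.6]
finger_gap: 0.0122
clock: 18.45
tcp_pos: [0.6274, 0.0045, 0.1597]
orientation: [-0.198, 2.124, -2.124]
wrist_force: [-0.3, 0.1, -0.0]
finger_gap: 0.0123
```

```bash
python3 -m creep '[0,0,0,0,0.1,0,0, 0,0,0,0,0.2,0,0, 0,0,0,0,0.25,0,0, 0,0,0,0,0.25,0,0]'
python3 -m creep '[0,0,0,0,0.05,0,0, 0,0,0,0,0.1,0,0, 0,0,0,0,0.1,0,0]'
python3 -m creep '[0,0,0,0,0.05,0,0, 0,0,0,0,0.1,0,0, 0,0,0,0,0.1,0,0]'
```

```text
clock: 18.95
tcp_pos: [0.6274, 0.0045, 0.1572]
orientation: [-0.198, 2.124, -2.124]
wrist_force: [0.3, 0.1, -1.0]
finger_gap: 0.0124
clock: 19.32
tcp_pos: [0.6275, 0.0045, 0.1563]
orientation: [-0.198, 2.124, -2.124]
wrist_force: [-0.5, -0.2, -0.4]
finger_gap: 0.0123
clock: 19.7
tcp_pos: [0.6275, 0.0045, 0.1555]
orientation: [-0.198, 2.124, -2.124]
wrist_force: [-0.9, -0.3, 1.1]
finger_gap: 0.0124
```

```bash
python3 -m creep '[0,0,0,0,0.03,0,0, 0,0,0,0,0.06,0,0, 0,0,0,0,0.06,0,0]' 20
python3 -m creep '[0,0,0,0,0,0,0.2, 0,0,0,0,0,0,0.4, 0,0,0,0,0,0,0.6, 0,0,0,0,0,0,0.6, 0,0,0,0,0,0,0.6]'
python3 - <<'E'
from h import *
p=camera("side"); w=(185,265,140,225)
cv2.imwrite("pics/s5.png",cv2.resize(p["img"][w[2]:w[3],w[0]:w[1]],None,fx=6,fy=6,interpolation=cv2.INTER_CUBIC))
E
```

```text
clock: 20.08
tcp_pos: [0.6275, 0.0045, 0.1549]
orientation: [-0.198, 2.124, -2.124]
wrist_force: [-0.9, 0.1, 3.3]
finger_gap: 0.0121
clock: 20.7
tcp_pos: [0.6274, 0.0045, 0.1547]
orientation: [-0.198, 2.124, -2.124]
wrist_force: [-0.6, -0.1, 0.9]
finger_gap: 0.0514
```

View pics/s5.png

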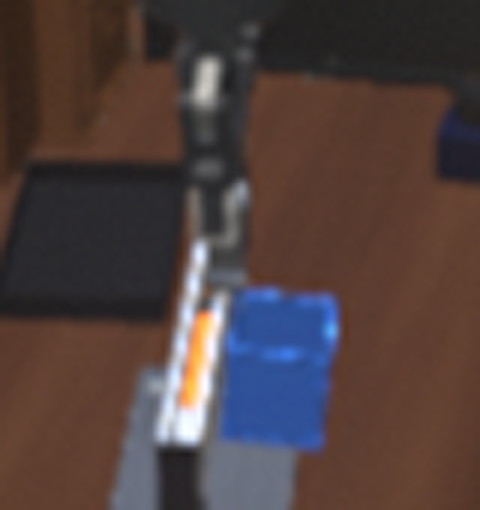

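The bin hangs on the robot's side of the rail with the bridge over the lip at about (215,275), and the fingers are open. I'll retreat straight up.

```bash
python3 -m creep '[0,0,0,0,-0.5,0,0.6, 0,0,0,0,-1.5,0,0.6, 0,0,0,0,-3,0,0.6, 0,0,0,0,-5,0,0.6, 0,0,0,0,-8,0,0.6, 0,0,0,0,-11,0,0.6, 0,0,0,0,-14,0,0.6, 0,0,0,0,-15,0,0.6]'
python3 -m creep '[0,0,0,4,-2,-4,0.6, 0,0,0,8,-4,-8,0.6, 0,0,0,12,-5,-12,0.6, 0,0,0,15,-5,-17,0.6, 0,0,0,15,-5,-22,0.6, 0,0,0,15,-5,-25,0.6, 0,0,0,15,-5,-25,0.6, 0,0,0,15,-5,-25,0.6]'
python3 - <<'E'
from fit import *
q=[.6276-.0335*.983,.0045-.0335*.184,.185]; u=np.array([.983,.184])
L=[]
for n in("side","top"):
    p=camera(n); i=p["img"].astype(float); M=np.clip((i[...,0]-i[...,2]-10)/50,0,1)
    c=proj(p,[*q[:2],.085])[0].astype(int); w=(c[0]-22,c[0]+22,c[1]-22,c[1]+22)
    for z in (.049,.055,.061,.067):
        x,f=fit([(p,M,w)],q,BOX,z=z,span=(.01,.01,.1)); print(n,z,((x[:2]-q[:2])@u*1e3).round(1),((x[:2]-q[:2])@[-u[1],u[0]]*1e3).round(1),x[2].round(3),f.round(1))
    L.append(cv2.resize(p["img"][c[1]-40:c[1]+40,c[0]-40:c[0]+40],(390,390),interpolation=cv2.INTER_CUBIC))
    for k in("calculator","ink_bottle","notepad"):
        o=outline_of(p,k); print(k,o and np.round(o[0]["uv"],1))
cv2.imwrite("pics/c6.png",np.hstack(L)); print(robot.sense()["wrist_force"],robot.sense()["clock"])
E
```

```text
clock: 21.75
tcp_pos: [0.6278, 0.0045, 0.3078]
orientation: [-0.194, 2.122, -2.123]
wrist_force: [-1.5, -0.2, -0.2]
finger_gap: 0.0512
clock: 22.75
tcp_pos: [0.4338, 0.2222, 0.3545]
orientation: [-0.199, 2.124, -2.124]
wrist_force: [0.6, 0.1, -0.1]
finger_gap: 0.0513
side 0.049 2.7 -3.3 0.176 109.0
side 0.055 2.7 5.9 0.186 108.4
side 0.061 1.5 9.9 0.192 117.5
side 0.067 0.9 10.0 0.211 164.5
calculator [246.6 309.2]
ink_bottle [262.7 162.9]
notepad [265.9 264.9]
top 0.049 5.6 0.2 0.22 106.4
top 0.055 4.6 0.2 0.219 106.8
top 0.061 3.8 0.3 0.227 107.1
top 0.067 2.6 0.3 0.249 107.6
calculator []
ink_bottle [354.5 191.9]
notepad [195.6 225.8]
[-0.33592098  0.41503365 -0.49544034] 23.15
```

View pics/c6.png

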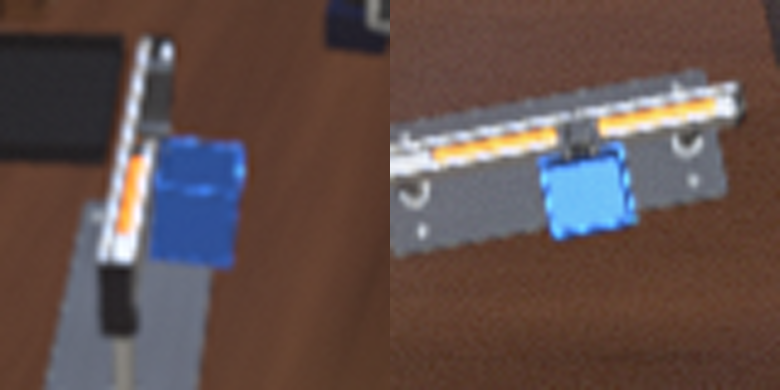

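The side and top views show the bin home, with its grip over the notch gap and the strip visible on both sides. The networks report shifts of about 3 px for the bystanders, so I'll check the pixels against the first pictures.

Run:
```python
from h import *
for n,R_ in(("side",{"ink":(256,275,145,173),"pad":(251,281,252,278),"calc":(215,274,289,330)}),("top",{"ink":(343,365,177,198),"pad":(183,209,210,231),"calc":(128,164,193,239)})):
    a=cv2.imread(f"pics/{n}0.png"); b=camera(n)["img"]
    for k,w in R_.items():
        T=a[w[2]:w[3],w[0]:w[1]]; B=b[w[2]-8:w[3]+8,w[0]-8:w[1]+8]
        r=cv2.matchTemplate(B,T,cv2.TM_CCOEFF_NORMED); _,m,_,l=cv2.minMaxLoc(r); print(n,k,"shift",l[0]-8,l[1]-8,round(m,3))
```

```text
side ink shift -6 0 0.523
side pad shift 0 0 1.0
side calc shift 0 0 1.0
top ink shift 0 0 0.975
top pad shift 0 0 0.999
top calc shift -7 -8 0.125
```

```bash
python3 -c "
from rig import robot; print(robot.finish_job())"
```

```text
the job is handed in; nothing more can be done
None
```

The bin is hanging on the rail, fully home in the notch as far as I can measure, and the job is handed in at about 23 s of the 69 s allowed. The interface gives no verdict, so this rests on my own checks.

**What I did:** I gripped the bin by its dark grip and lifted the hook over the front lip. I lowered it onto the orange strip about 32 mm beside the notch, then slid it along with about 5 to 6 N of downward force. The hook dropped through the notch, I lowered it until the bridge rested on the lip, let go and backed away. The highest force reading I saw was about 8 N, well under the 20 N limit; force is only reported at the end of each move.

**Last checks:**
- **Bin:** it sits square to the rail with its grip over the notch. Its underside fits to about 51–52 mm above the desk, against 55 mm expected when home. The height fits are weak: neither camera fixes height well alone, so I combined the two views.
- **Robot:** the gripper is open and clear of everything, with only noise on the force sensor.
- **Other things on the desk:** the networks reported shifts of about 3 px for the notepad and ink bottle. Matching against the first pictures showed no movement for the notepad in both views, the calculator in the side view and the ink bottle in the top view. The two views that did not match, ink bottle from the side and calculator from the top, were probably blocked by the arm.

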